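# Pour trackball balls into the blue parts dish

## Robot

A 6-joint arm with a two-finger parallel gripper is mounted at the origin on the work surface. World frame = base frame: x ahead of the robot, y to its left, z up, the work surface at z = 0. Lengths are in m, angles in rad, forces in N, time in s.
With the tool pointing down it reaches from about 0.35 to 1 m from the base axis. Payload 7.1 kg.
Tool frame: the origin (TCP) lies between the finger pads; the fingertips stand 22 mm ahead of it and the grasp point (between the pads) lies 3 mm ahead of it; z points along the fingers, y is the line along which they close (so a half turn about z gives the same grasp; the last joint's range is limited). The gripper opens to 85 mm and grips with 20 to 120 N. Pads are 22 mm wide; open, the fingers measure 114 mm over their backs; the gripper's body (76 mm by 85 mm) begins 54 mm behind the grasp point. The pads swing forward as they close: fully open they stand 13 mm farther back than shut.
Start: joints at [1.258, 0.423, 1.63, -0, 1.089, -0.019], TCP at [0.181, 0.598, 0.253] pointing down, gripper open.
Joint ranges: [-3, 3], [-0.9, 2.11], [0.09, 2.58], [-1.31, 4.45], [0.11, 2.69], [-2.54, 2.54]. Speed limits (rad/s): [2.39, 2.39, 3.01, 3.14, 3.14, 3.14].

## Interface

Orientations are given as a rotation vector (axis times angle).
In Python, from rig import manip gives the robot as it stands. The module is installed in compiled form; this text tells all that it offers. Calls block until the motion is done:
- manip.move_to(position, orientation): joint-space move of the TCP to a pose.
- manip.servo_line(position, orientation=None, rate=0.15): straight line of the TCP; orientation=None keeps the orientation; rate is the mean speed in m/s.
- manip.set_joints(angles): joint-space move.
- manip.command_gripper(opening, f_grip=None): finger opening in m; f_grip is the grip in N (None keeps the last); returns when the fingers have stopped.
- manip.hold(seconds).
- manip.solve_ik(position, orientation): joint angles nearest the present ones, or None.
- manip.camera(name): name is "scene" or "side" or "wrist"; returns a dict with "image" (384x512x3 uint8, red, green, blue), "fx", "fy", "cx", "cy" (pixels), "cam_to_world" (4x4, takes a point from camera to world coordinates); the wrist camera has in their place "mount" (4x4, takes a point from camera to tool coordinates, whose origin is the TCP and whose axes are the flange's). Camera axes: x right, y down, z forward; pixel columns grow to the right and rows downward; lengths in m; the calibration is good to about 2 mm. The wrist camera is an equidistant fisheye: a pixel r from the principal point sees the ray r / f radians off the axis. A picture is of the moment at which its call begins: read the wrist's pose just before it. There is no depth.
A pose or a line that the arm cannot do raises manip.IKError and nothing moves.
- manip.sign_off(): hands the job in; it is judged then, once.
Readings, each from a call of its own:
- manip.get_time(): time.
- manip.get_joint_positions(): joint angles.
- manip.get_joint_vel(): joint speeds.
- manip.get_tau(): joint torques, N m.
- manip.get_position(): TCP position.
- manip.get_ee_rot(): TCP orientation.
- manip.get_contact_force(): force on the tool from outside, world axes, zero at the start.
- manip.get_torque(): the same for the moment, N m.
- manip.get_width(): finger opening in m.
- manip.get_grip_force(): force on a finger pad.
Only numpy, scipy, OpenCV 4.12 (cv2) and the standard library are available. Lean on these libraries where they do the work, as an engineer would, in place of code of your own. Each camera call takes 0.05 s, during which the arm holds its last target. There are 200 camera calls.

## Task

The orange chute scoop on the repair mat holds two white trackball balls. Pick it up by its black bar, bring its open lip over the blue dish and lower it to within about 4 cm above the dish's rim before tipping, then pour both balls in from there, without shoving the dish about. Finally stand the empty scoop upright on the mat, clear of the blue dish, and let go.

Things in the scene. Friction and masses are not known exactly. Their poses are not given: they have to be found in the camera images.
- scoop_lip (a point): Middle of the orange scoop's pouring lip, the front edge of its floor, 21 mm above its flat underside; x forward out of the lip, y left, z up. Scoop: 80 mm long behind the lip, 48 wide, walls 45 tall, 0.12 kg, on a 3 mm mat. Grip: black bar across the top, 16 mm thick (x), 48 long (y), 24 tall, its centre 45 mm behind the lip and 53 above it; clear air before, behind and 17 mm under it.
- dish: Shallow blue round dish, 106 mm outside diameter, 24 mm tall, walls and floor 4 mm thick (inside 98 mm wide, 20 mm deep); origin at the centre of its underside, z up. Loose, 0.35 kg, standing on the 3 mm thick green mat that covers the work area. The white dish of the same size with brass nuts in it is not the one.
- ball1_center (a point): Centre of one hard white ball, 22 mm diameter, 14 g, at the back of the scoop's straight 40 mm wide channel. The channel's floor rises 12 degrees from back to lip, so the balls roll out only when the lip is tipped down by more than that; about 40 degrees empties it.
- ball2_center (a point): Centre of the other white ball, the same size, lying in front of the first.
Things that resemble listed ones, but are neither listed nor needed, are in the scene too. There is more than one size of the part that bears scoop_lip; the job needs the larger.

How it is judged:
On the way:
1. the lip is over the blue dish, at most 48 mm above its rim, both balls still in the scoop (horizontal distance between scoop_lip and dish below 0.048 m and height (world z) of scoop_lip below 0.075 m and x of each of ball1_center, ball2_center in the frame of scoop_lip below 0 m and distance between each of ball1_center, ball2_center and scoop_lip below 0.09 m), for 0.2 s.
At the end, for the whole second after the job is handed in: Both balls lie on the floor of the blue dish (centres within 46 mm of its axis and below 30 mm), the dish stands flat, and the empty scoop stands upright (within 0.1 rad) on the mat, lip under 35 mm high and more than 55 mm from the dish's axis, released (horizontal distance between each of ball1_center, ball2_center and dish below 0.046 m and height (world z) of each of ball1_center, ball2_center below 0.03 m and angle between each of dish, scoop_lip's own z axis and vertical below 0.1 rad and height (world z) of scoop_lip below 0.035 m and horizontal distance between scoop_lip and dish above 0.055 m); the robot touches nothing.
It fails at once if a ball is out of the scoop more than 100 mm above the work surface (poured from high up) ((x of ball1_center in the frame of scoop_lip above 0.012 m and height (world z) of ball1_center above 0.1 m) or (x of ball2_center in the frame of scoop_lip above 0.012 m and height (world z) of ball2_center above 0.1 m)).
It fails at once if the blue dish is shoved more than 40 mm (distance of dish from where it was at the start of the episode above 0.04 m).
It also fails if it takes over 51 s, if anything falls off the work surface, if the arm or the gripper's body presses on something with over 40 N, if the wrist force passes 120 N, or if a joint passes its speed limit or range.

## Working session

There is one attempt and no reset: what is moved stays moved. The work goes in short steps, each a Python script; the robot and the scene stay as the last script left them, time stands still between calls to the robot, and variables do not carry over. Pictures are saved under pics/ and viewed, at most 10 in all, crops included, and the job is handed in when it is done.

```bash
mkdir -p pics; cat > h.py <<'E'
import numpy as np, cv2
from rig import manip
from scipy.spatial.transform import Rotation as R
def cam(n):
    T=None
    if n=='wrist':
        T=np.eye(4);T[:3,3]=manip.get_position();T[:3,:3]=R.from_rotvec(manip.get_ee_rot()).as_matrix()
    c=manip.camera(n); c['T']=T@np.array(c['mount']) if n=='wrist' else np.array(c['cam_to_world']); c['n']=n
    return c
def ray(c,u,v):
    x=(u-c['cx'])/c['fx'];y=(v-c['cy'])/c['fy']
    if c['n']=='wrist':
        r=np.hypot(x,y);d=np.array([x/r*np.sin(r),y/r*np.sin(r),np.cos(r)]) if r>1e-9 else np.array([0,0,1.])
    else: d=np.array([x,y,1.])
    return c['T'][:3,3],c['T'][:3,:3]@d
def onz(c,u,v,z):
    o,d=ray(c,u,v);return o+d*(z-o[2])/d[2]
def save(c,f,s=1):
    im=c['image'][:,:,::-1]; cv2.imwrite('pics/'+f,cv2.resize(im,None,fx=s,fy=s))
E
python3 - <<'E'
from h import *
import pickle
d={}
for n in('scene','side','wrist'):
    c=cam(n);d[n]=c;save(c,n+'0.png',1.5)
    print(n,c['fx'],c['cx'],c['cy'],c['T'].round(3).tolist())
pickle.dump(d,open('d0.pkl','wb'))
E
```

```text
scene 465.57822559821363 255.0235042844683 192.05842636152144 [[-0.563, 0.715, -0.414, 0.903], [0.826, 0.493, -0.271, 0.301], [0.01, -0.495, -0.869, 1.052], [0.0, 0.0, 0.0, 1.0]]
side 440.6722499010878 254.58469542703165 190.47151303353277 [[0.825, -0.441, 0.354, 0.066], [-0.566, -0.637, 0.524, -0.536], [-0.005, -0.632, -0.775, 0.836], [0.0, 0.0, 0.0, 1.0]]
wrist 297.3186396354542 256.41455604556154 193.2116141866984 [[0.288, 0.914, 0.287, 0.108], [0.958, -0.274, -0.087, 0.62], [-0.0, 0.3, -0.954, 0.374], [0.0, 0.0, 0.0, 1.0]]
```

View pics/scene0.png

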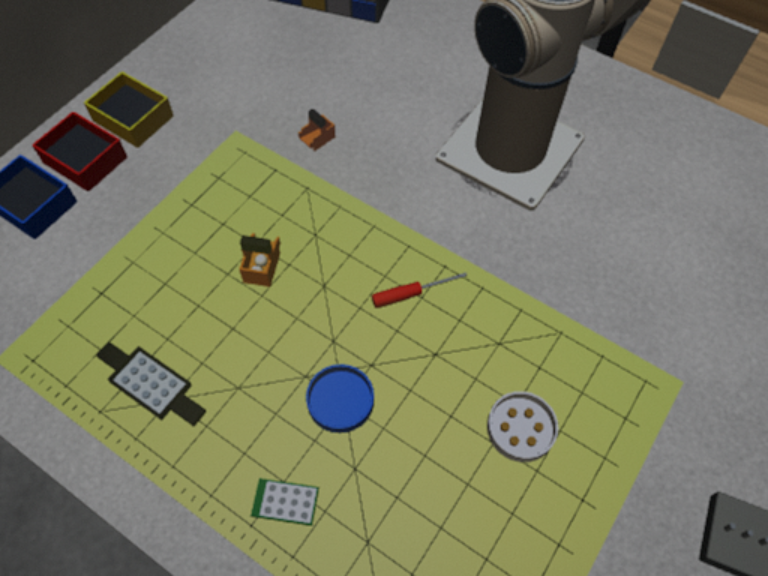

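View pics/wrist0.png

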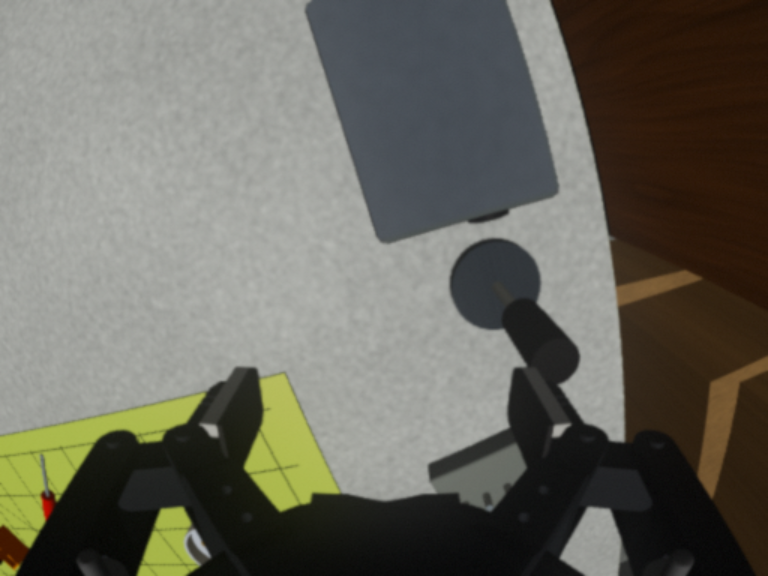

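View pics/side0.png

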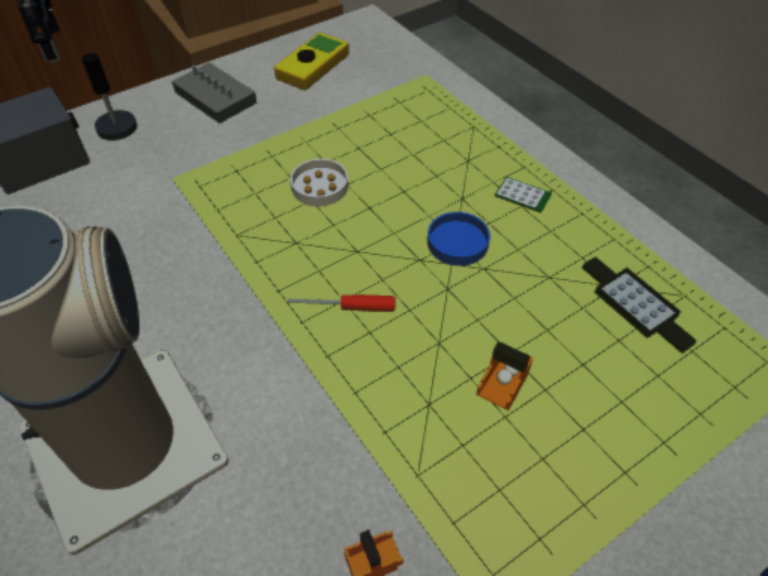

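The scene view shows the blue dish at about (340,398)/1.5, the larger scoop on the mat at (260,260)/1.5 and the small decoy off the mat at (317,130)/1.5. In the side view the scoop is at (505,375)/1.5 and the dish at (458,240)/1.5. The wrist view shows nothing useful. Next I'll zoom in on the scoop.

```bash
python3 - <<'E'
from h import *
import pickle
d=pickle.load(open('d0.pkl','rb'))
a=d['scene']['image'][145:205,145:205];b=d['side']['image'][220:280,305:365]
m=np.hstack([a,b])[:,:,::-1];cv2.imwrite('pics/z1.png',cv2.resize(m,(800,400),interpolation=cv2.INTER_CUBIC))
for n,(r0,r1,c0,c1) in {'scene':(225,300,190,260),'side':(130,185,275,335)}.items():
    c=d[n];im=cv2.cvtColor(c['image'],cv2.COLOR_RGB2HSV)
    mk=((im[...,0]>105)&(im[...,0]<130)&(im[...,1]>150)).astype(np.uint8)
    q=np.zeros_like(mk);q[r0:r1,c0:c1]=mk[r0:r1,c0:c1]
    # rim centre from hull of blue outline, projected on rim height
    k=max(cv2.findContours(q,0,2)[0],key=cv2.contourArea)
    P=np.array([onz(c,*p[0],0.027)[:2] for p in cv2.convexHull(k)],np.float32)
    print(n,cv2.minEnclosingCircle(P))
E
```

```text
scene ((0.6118419170379639, 0.035100579261779785), 0.05472155660390854)
side ((0.602962851524353, 0.023945607244968414), 0.05949562415480614)
```

View pics/z1.png

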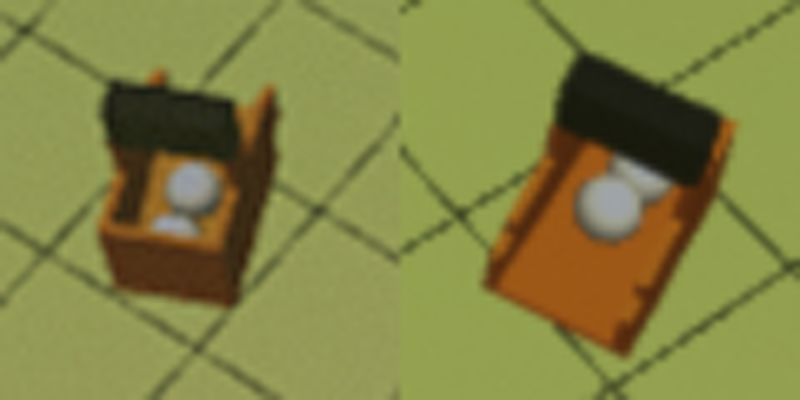

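The zoom shows both balls, in the scene crop at (193,187) and (176,225) and in the side crop at (610,207) and (640,180). In the side crop the lip edge runs from (490,285) to (628,352). The bar centre is at about (172,118) in the scene crop and (642,120) in the side crop.

```bash
python3 - <<'E'
from h import *
import pickle
d=pickle.load(open('d0.pkl','rb'));S=d['scene'];D=d['side'];k=60/400
s=lambda u,v:(u*k+145-.5,v*k+145-.5)
q=lambda u,v:((u-400)*k+305-.5,v*k+220-.5)
l1,l2=[onz(D,*q(*p),.024) for p in((490,285),(628,352))];print('lip',l1,l2,np.linalg.norm(l1-l2))
b1,b2=[onz(S,*s(*p),.003) for p in((115,288),(237,305))];print('back',b1,b2,np.linalg.norm(b1-b2))
L=(l1+l2)/2;B=(b1+b2)/2;print('dir',L-B,'yaw back->lip',np.arctan2(*(L-B)[1::-1]),'lip perp',np.arctan2(*(l2-l1)[1::-1]))
def tri(a,b):
    (o1,d1),(o2,d2)=a,b;d1/=np.linalg.norm(d1);d2/=np.linalg.norm(d2)
    t=np.linalg.lstsq(np.c_[d1,-d2],o2-o1,rcond=None)[0];p,r=o1+t[0]*d1,o2+t[1]*d2
    return (p+r)/2,np.linalg.norm(p-r)
print('bar',tri(ray(S,*s(172,118)),ray(D,*q(642,120))))
for n,P in(('bar on z scene',onz(S,*s(172,118),.077)),('side',onz(D,*q(642,120),.077))):print(n,P)
# bar top edges in side
for p in((585,55),(725,115)):print(onz(D,*q(*p),.089))
E
```

```text
lip [ 0.43738088 -0.22361351  0.024     ] [ 0.45738598 -0.26612644  0.024     ] 0.04698460349172095
back [ 0.52928659 -0.23410067  0.003     ] [ 0.50827746 -0.19018948  0.003     ] 0.04867828915483298
dir [-0.0713986  -0.03272489  0.021     ] yaw back->lip -2.7118241404108105 lip perp -1.1309728895488365
bar (array([ 0.48750549, -0.22607261,  0.07804274]), np.float64(0.0008131976574815218))
bar on z scene [ 0.4867953  -0.22632508  0.077     ]
side [ 0.48838731 -0.22592195  0.077     ]
[ 0.48314053 -0.20304024  0.089     ]
[ 0.50351731 -0.24370474  0.089     ]
```

```bash
cat >> h.py <<'E'
LIP0=np.array([.4474,-.2449,.024]);YAW0=-2.705;DISH=np.array([.609,.031,0])
def tool(lip,yaw,pitch,s,off=(-.045,0,.056)):
    Rs=R.from_euler('ZY',[yaw,pitch])
    return np.array(lip)+Rs.apply(off),(Rs*R.from_matrix(np.array([[0,s,0],[s,0,0],[0,0,-1.]]))).as_rotvec()
E
python3 - <<'E'
from h import *
for s in(1,-1):
    r=manip.solve_ik(*tool(LIP0,YAW0,0,s));print('grasp',s,None if r is None else np.round(r,2))
    for y in np.arange(-3.1,3.2,.4):
        o=[]
        for p in(0,.4,.8):
            r=manip.solve_ik(*tool([DISH[0]-.03*np.cos(y),DISH[1]-.03*np.sin(y),.06],y,p,s));o.append('None' if r is None else str(np.round(r,2)))
        if 'None' not in o: print(s,round(y,2),*o)
E
```

```text
grasp 1 [-0.46  0.56  1.92 -0.    0.66  2.25]
1 -2.3 [ 0.11  0.65  1.61 -0.    0.88  2.41] [-0.04  0.55  1.84  0.59  0.57  1.79] [-0.23  0.59  2.    1.46  0.69  0.81]
1 -1.9 [ 0.14  0.62  1.67 -0.    0.86  2.04] [-0.06  0.57  1.79  0.58  0.76  1.41] [-0.27  0.65  1.85  1.08  0.95  0.83]
1 -1.5 [0.15 0.58 1.74 0.   0.82 1.65] [-0.06  0.6   1.74  0.5   0.93  1.11] [-0.25  0.72  1.69  0.82  1.2   0.75]
1 -1.1 [ 0.15  0.55  1.8  -0.    0.79  1.25] [-0.05  0.62  1.68  0.39  1.08  0.82] [-0.2   0.78  1.53  0.6   1.43  0.62]
1 -0.7 [0.12 0.52 1.86 0.   0.76 0.82] [-0.03  0.65  1.64  0.26  1.19  0.53] [-0.13  0.84  1.4   0.4   1.61  0.44]
1 -0.3 [ 0.08  0.5   1.9  -0.    0.74  0.38] [0.   0.66 1.61 0.12 1.26 0.24] [-0.04  0.88  1.32  0.19  1.73  0.21]
1 0.1 [ 0.02  0.5   1.91  0.    0.73 -0.08] [ 0.04  0.66  1.6  -0.03  1.27 -0.05] [ 0.05  0.89  1.3  -0.04  1.76 -0.04]
1 0.5 [-0.03  0.51  1.89  0.    0.74 -0.53] [ 0.07  0.66  1.62 -0.17  1.24 -0.34] [ 0.14  0.87  1.34 -0.26  1.7  -0.29]
1 0.9 [-0.07  0.53  1.85 -0.    0.76 -0.97] [ 0.1   0.64  1.65 -0.31  1.16 -0.63] [ 0.22  0.83  1.43 -0.47
[... 571 characters left out ...]
0.    0.86 -1.1 ] [-0.06  0.57  1.79  0.58  0.76 -1.73] [-0.27  0.65  1.85  1.08  0.95 -2.32]
-1 -1.5 [ 0.15  0.58  1.74 -0.    0.82 -1.49] [-0.06  0.6   1.74  0.5   0.93 -2.04] [-0.25  0.72  1.69  0.82  1.2  -2.39]
-1 -1.1 [ 0.15  0.55  1.8  -0.    0.79 -1.89] [-0.05  0.62  1.68  0.39  1.08 -2.33] [-0.2   0.78  1.53  0.6   1.43 -2.52]
-1 1.3 [-0.09  0.56  1.79 -0.    0.79  1.75] [ 0.12  0.62  1.7  -0.43  1.03  2.23] [ 0.28  0.77  1.57 -0.67  1.36  2.46]
-1 1.7 [-0.09  0.59  1.72  0.    0.83  1.35] [ 0.13  0.59  1.75 -0.53  0.87  1.93] [ 0.32  0.7   1.73 -0.9   1.12  2.35]
-1 2.1 [-0.07  0.63  1.65 -0.    0.86  0.97] [ 0.12  0.57  1.8  -0.59  0.7   1.61] [ 0.32  0.63  1.89 -1.19  0.86  2.3 ]
```

```bash
python3 - <<'E'
from h import *
p,r=tool(LIP0,YAW0,0,1)
manip.move_to(p+[0,0,.12],r)
c=cam('wrist');save(c,'w1.png',1.5)
manip.command_gripper(.06,40)
print(manip.get_time(),manip.get_position()-p)
E
```

```text
3.6583 [4.98429919e-05 8.99623909e-05 1.19998441e-01]
```

View pics/w1.png

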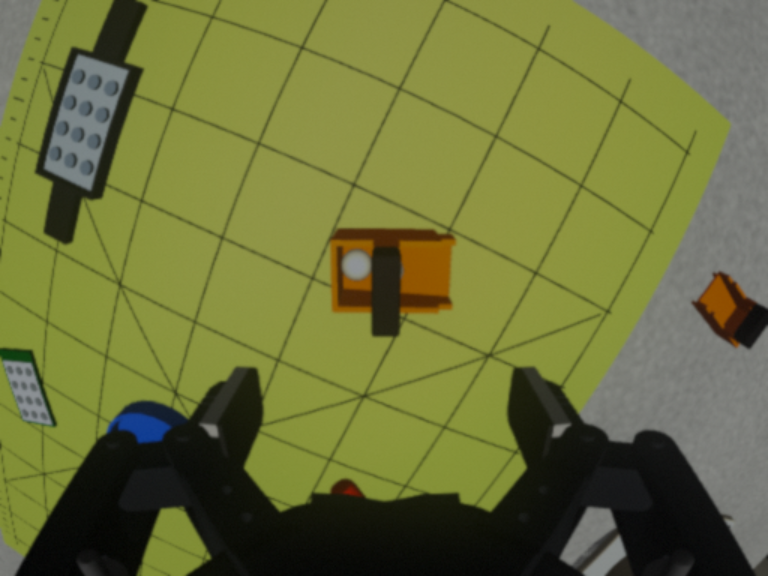

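The bar at (386,292)/1.5 is vertical in the image and centred between the fingers, the lip points right, and one ball is visible at (356,265). I'll descend and grasp, then lift and check the scoop.

```bash
python3 - <<'E'
from h import *
c=cam('wrist');print('bar',onz(c,386/1.5,247/1.5,.089),onz(c,386/1.5,307/1.5,.089))
p,r=tool(LIP0,YAW0,0,1)
manip.servo_line(p,r,rate=.08)
manip.command_gripper(0,60)
print(manip.get_width(),manip.get_grip_force(),manip.get_contact_force())
manip.servo_line(p+[0,0,.12],r,rate=.1)
print(manip.get_time(),manip.get_width(),manip.get_contact_force(),manip.get_position()-p)
a=cam('scene');b=cam('side');cv2.imwrite('pics/g1.png',cv2.resize(np.hstack([a['image'][100:230,120:270],b['image'][170:300,280:430]])[:,:,::-1],(800,347)))
E
```

```text
bar [ 0.4999165 -0.2511102  0.089    ] [ 0.4855002  -0.22044922  0.089     ]
0.01517033907535977 59.0362411737442 [-1.08555677  0.94159861  4.19478242]
7.175 0.015153589879443357 [-0.03752356  0.34449093 -2.29067089] [-0.00042441  0.00020451  0.11928412]
```

View pics/g1.png

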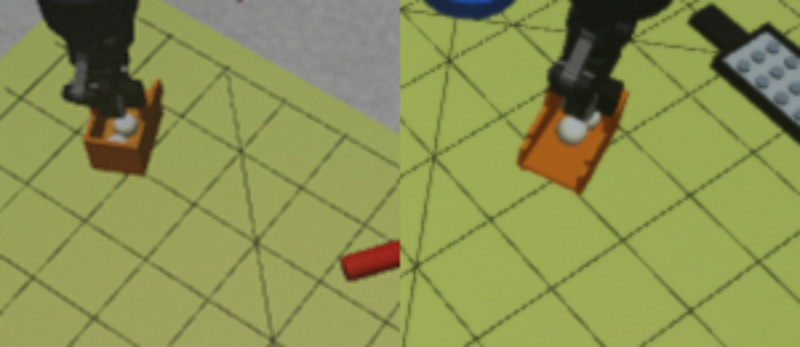

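Both balls are still in the scoop, which is level in the gripper, with one at (125,125) in the scene crop and one at (572,130) in the side crop. Next I'll carry it to the dish and take a wrist picture there.

```bash
python3 - <<'E'
from h import *
y=-1.5;L=DISH+[-.03*np.cos(y),-.03*np.sin(y),0]
manip.servo_line(*tool(L+[0,0,.13],y,0,1),rate=.11)
manip.servo_line(*tool(L+[0,0,.075],y,0,1),rate=.06)
print(manip.get_time(),manip.get_contact_force())
a=cam('scene');b=cam('side');print(a['image'].shape)
cv2.imwrite('pics/p1.png',cv2.resize(np.hstack([a['image'][190:320,150:300],b['image'][80:210,240:390]])[:,:,::-1],(800,347)))
for n,c in(('scene',a),('side',b)):
    # predicted lip ends & dish rim centre for check
    for P in(L+[0,0,.075],DISH+[0,0,.027]):
        q=np.linalg.inv(c['T'])@np.r_[P,1];print(n,(c['fx']*q[0]/q[2]+c['cx']-(150 if n=='scene' else 240))*400/150+(0 if n=='scene' else 400),(c['fy']*q[1]/q[2]+c['cy']-(190 if n=='scene' else 80))*400/150)
E
```

```text
11.6833 [-0.07368823  0.06985703 -1.00328032]
(384, 512, 3)
scene 230.028843560302 190.08118587053104
scene 202.0577398757937 193.79784400787503
side 558.8259094209036 146.7700070744017
side 576.3360579754649 200.74350513174082
```

View pics/p1.png

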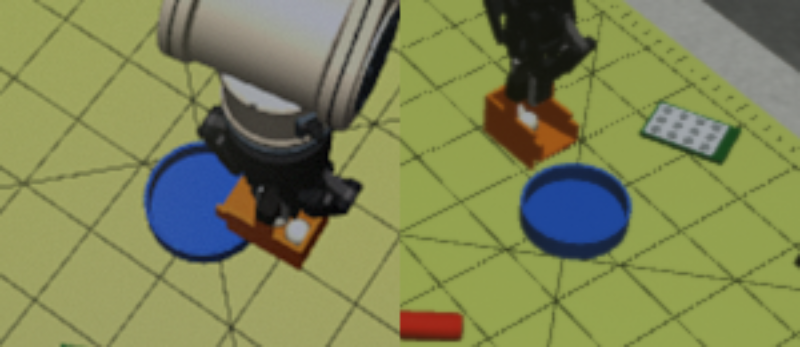

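The wrist shot wasn't taken, but both fixed views agree with the model. The rim centre is at about (575,200) in the side crop against (576,201) predicted, and the lip middle is at about (556,148) against (559,147). Now I'll lower the scoop and pour slowly.

```bash
python3 - <<'E'
from h import *
y=-1.5;L=DISH+[-.03*np.cos(y),-.03*np.sin(y),0]
manip.servo_line(*tool(L+[0,0,.059],y,0,1),rate=.05)
manip.hold(.5)
for d in(5,10):manip.servo_line(*tool(L+[0,0,.059],y,np.radians(d),1),rate=.04)
for d in range(12,25,2):manip.servo_line(*tool(L+[0,0,.057],y,np.radians(d),1),rate=.012)
manip.hold(.5);t=manip.get_time()
b=cam('side')
for d in(30,36,42):manip.servo_line(*tool(L+[0,0,.057],y,np.radians(d),1),rate=.04)
manip.hold(.6)
print(t,manip.get_time(),manip.get_contact_force())
a=cam('side')
cv2.imwrite('pics/p2.png',cv2.resize(np.hstack([b['image'][80:210,240:390],a['image'][80:210,240:390]])[:,:,::-1],(800,347)))
E
```

```text
16.3667 18.0417 [-0.58377284  0.3573216  -0.88668429]
```

View pics/p2.png

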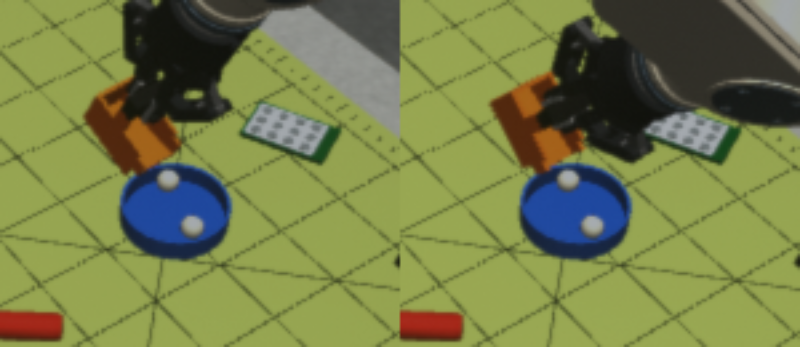

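Both balls lie in the blue dish, at (168,180) and (192,226) in the left crop. Now I'll put the scoop back where it stood.

```bash
python3 - <<'E'
from h import *
y=-1.5;L=DISH+[-.03*np.cos(y),-.03*np.sin(y),0]
manip.servo_line(*tool(L+[0,0,.14],y,np.radians(42),1),rate=.1)
manip.servo_line(*tool(L+[0,0.03,.14],y,0,1),rate=.06)
p,r=tool(LIP0,YAW0,0,1)
manip.servo_line(p+[0,0,.10],r,rate=.12)
manip.servo_line(p+[0,0,.012],r,rate=.08)
manip.servo_line(p+[0,0,.001],r,rate=.015)
print(manip.get_contact_force())
manip.command_gripper(.06,20)
manip.hold(.3)
manip.servo_line(p+[0,0,.17],r,rate=.1)
print(manip.get_time(),manip.get_contact_force(),manip.get_width())
b=cam('side');save(b,'e1.png',1.5)
E
```

```text
[ 0.0742727   1.0672616  -0.40820955]
28.6583 [ 0.52188502  0.5111281  -0.19755752] 0.06025884410899341
```

View pics/e1.png

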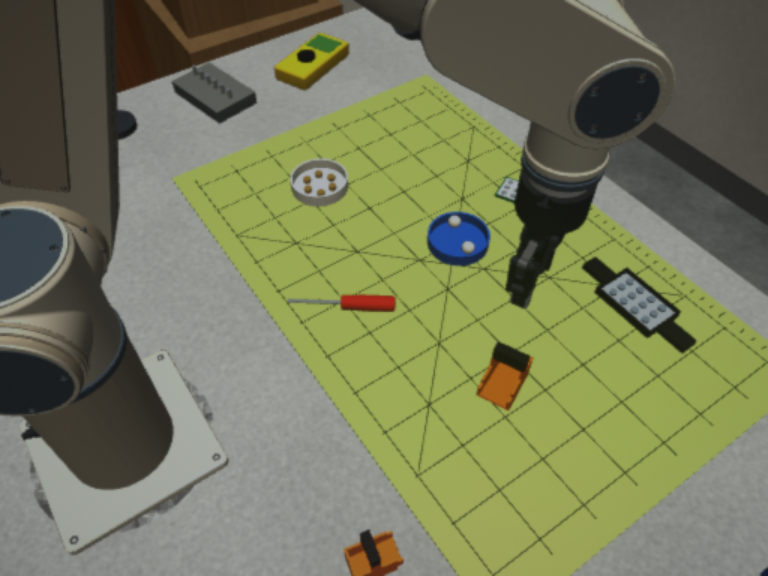

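The empty scoop stands upright at its old spot (505,375), both balls are in the blue dish at (455,222) and (468,247), and the gripper is clear.

```bash
python3 -c "
from rig import manip
print(manip.sign_off())"
```

```text
the job is handed in; nothing more can be done
None
```

The job is handed in at about 29 s of the 51 s allowed: the last picture shows both balls in the blue dish and the empty scoop upright on the mat, released, but sign-off gave no verdict.

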